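Lock the patio speaker into its bracket with a spring cotter

ROBOT

A 6-joint arm with a two-finger parallel gripper is mounted at the origin on the work surface. World frame = base frame: x ahead of the robot, y to its left, z up, the work surface at z = 0. Lengths are in m, angles in rad, forces in N, time in s.
With the tool pointing down it reaches from about 0.275 to 0.875 m from the base axis. Payload 12.5 kg.
Tool frame: the origin (TCP) lies on the centre line of the jaws, within the pads' length; the fingertips stand r.finger_overhang ahead of it and the grasp point (between the pads) lies 3 mm ahead of it (r.finger_overhang is the distance from the TCP to the fingertips, in m); z points along the fingers, y is the direction in which the jaws open and shut (so a half turn about z gives the same grasp; the last joint's range is limited). The gripper opens to 85 mm and grips with 20 to 120 N. Pads are 22 mm wide; open, the fingers measure 114 mm over their backs; the gripper's body (76 mm by 85 mm) begins 54 mm behind the grasp point. The pads swing forward as they close: fully open they stand 13 mm farther back than shut.
Start: joints at [1.047, 0.351, 1.652, -0, 1.139, -0.085], TCP at [0.234, 0.498, 0.253] pointing down, gripper open.
Joint ranges: [-2.75, 2.75], [-0.79, 2.1], [0.01, 2.65], [-1.57, 4.71], [0.07, 3.14], [-2.87, 2.87]. Speed limits (rad/s): [2.22, 2.22, 2.79, 3.14, 3.14, 3.14].

INTERFACE

Orientations are given as a unit quaternion [x, y, z, w].
In Python, from cell import r, optics gives the robot as it stands. The module is installed in compiled form; this text tells all that it offers. Calls block until the motion is done:
- r.move_to(position, orientation): joint-space move of the TCP to a pose.
- r.move_linear(position, rot=None, vel=0.15): straight line of the TCP; rot=None keeps the orientation; vel is the mean speed in m/s.
- r.set_joints(angles): joint-space move.
- r.set_gripper(opening, squeeze=None): opening from 0.0 (shut) to 1.0 (fully open); squeeze is the grip in N (None keeps the last); returns when the fingers have stopped.
- r.sleep(seconds).
- r.inverse_kinematics(position, orientation): joint angles nearest the present ones, or None.
- optics.get_image(name): name is "scene" or "top" or "wrist"; returns a dict with "pixels" (400x640x3 uint8, red, green, blue), "depth" (400x640 float32, m along the optical axis (not along the pixel's ray), 0 where there is no reading), "fx", "fy", "cx", "cy" (pixels), "camera_from_world" (4x4, takes a point from world to camera coordinates); the wrist camera has in their place "mount" (4x4, takes a point from camera to tool coordinates, whose origin is the TCP and whose axes are the flange's). Camera axes: x right, y down, z forward; pixel columns grow to the right and rows downward; lengths in m; the calibration is good to about 2 mm. A picture is of the moment at which its call begins: read the wrist's pose just before it.
A pose or a line that the arm cannot do raises r.PlanningError and nothing moves.
- r.hand_in(): hands the job in, once; it reports no verdict.
Readings, each from a call of its own:
- r.current_t(): time.
- r.current_q(): joint angles.
- r.current_qvel(): joint speeds.
- r.current_effort(): joint torques, N m.
- r.current_tool_pos(): TCP position.
- r.current_ee_rot(): TCP orientation.
- r.current_contact_force(): force on the tool from outside, world axes, zero at the start.
- r.current_torque(): the same for the moment, N m.
- r.current_opening(): opening from 0.0 (shut) to 1.0 (fully open).
Only numpy, scipy, OpenCV 4.12 (cv2) and the standard library are available. Lean on these libraries where they do the work, as an engineer would, in place of code of your own. Each camera call takes 0.05 s, during which the arm holds its last target.

TASK

The speaker on the patio table is only half locked to its bracket: push the headed locking pin fully home through the lugs, then take the spring cotter standing in the cork trivet and push its straight leg down through the pin's cross hole until the bow snaps over the shaft, and let go. Do it gently: if the leg lands on metal, feel for the hole instead of forcing it, and leave the other things on the table where they are.

Things in the scene. Friction and masses are not known exactly. Their poses are not given: they have to be found in the camera images.
- dock: fixed bracket with a grey speaker (95 mm tall, knob to 111 mm; near face at x = -60 mm). Origin on the table midway between the two upright steel lugs; z up, y along the locking pin, head to cross hole. Lugs 6 mm thick, outer faces at y = -21 and +21 mm, 36 mm wide, tops 76 mm high. Pin axis at x = 0, 58 mm above the table. Place and yaw vary.
- pin (a joint): how far the locking pin is still drawn out (m): 0 = fully home, head's underside on the lug; 0.036 to 0.044 at the start. It slides along the bracket's y against about 4 N of friction, stays where it is left and does not turn.
- pin_head (a point): middle of the outer face of the pin's round head (28 mm across, 8 mm thick): push it towards the bracket's +y. Axes as the bracket's. Shaft 20 mm across (21 near the head). Its vertical cross hole (7 mm square, sharp edged, right through) is drilled 54 to 80 mm in +y from this face (differs each time: look or feel for it); the shaft ends 18 mm past the hole. Hidden in the lugs at the start; once home, the hole is just clear of them.
- clip: steel spring cotter of 5 mm round wire, flat in its x-z plane, about 60 g, standing in the trivet's middle hole. Origin on the straight leg's axis at the height of the eye's centre, z up. The leg runs straight down to a round tip at z = -92.5 mm. The bow (springy second leg) is on the +x side; it may end up on either side of the shaft.
- clip_eye (a point): centre of the clip's eye, 9 mm in +x from the clip's origin: a double coil 24 mm across, 10 mm thick along the clip's y. The place to grip, across y. Axes as the clip's.
- clip_seat (a point): point on the straight leg's axis 48 mm below the clip's origin (axes as the clip's): it lies at the cross hole's centre when the bow has snapped over. The bow first touches the shaft about 20 mm above that, then resists with some 4 to 12 N, which drops when it snaps; pushed 3 mm too far it is stopped.
- bow (a joint): how far the bow is sprung open (rad): 0 = free, about 0.1 while its narrow place rides over the side of the shaft, under 0.05 once snapped over.
- trivet: round cork trivet, 160 mm across, 18 mm thick (rim 20 mm), fixed, with five 6.5 mm square holes. Origin on the table under its centre, z up. The clip stands with 18 mm of its leg in the middle hole, the bow's foot on the cork, upright; its eye's centre is 93 mm above the table.
- sugar_bowl: lidded white ceramic sugar bowl, 100 mm across, 108 mm tall; a bystander, origin under its middle.
- cup: plastic cup, 72 mm across the rim, 90 mm tall; a bystander, origin under its middle.
- opener: flat steel bottle opener, 115 mm long, 5 mm thick; a bystander, origin under its middle.
- succulent: small potted succulent, 84 mm across, 75 mm tall; a bystander, origin under its middle.
- spare_pin: spare headed pin lying on its side, 65 mm long, 24 mm thick, not needed; a bystander, origin under its middle.
- sunscreen: white plastic bottle, 52 mm across, 150 mm tall; a bystander, origin under its middle.
- tumbler: glass tumbler, 68 mm across, 100 mm tall; a bystander, origin under its middle.

How it is judged:
On the way, in this order (a step that is already met when the one before it is completed fails the run):
1. the locking pin is pushed home (within 4 mm) while the cotter still stands in the trivet (value of joint pin below 0.004 m and distance of clip from where it was at the start of the episode below 0.03 m), for 0.1 s.
2. the cotter's leg has been entered in the cross hole from above: its tip is at least 15 mm below the top of the shaft (value of joint pin below 0.004 m and x of clip_seat in the frame of dock between -0.004 and 0.004 m and y of clip_seat in the frame of dock between 0.0215 and 0.0525 m and z of clip_seat in the frame of dock below 0.0975 m and angle between the z axis of clip and the z axis of dock, either way round below 0.2 rad), for 0.02 s.
At the end, for the whole second after the job is handed in: Pin drawn out less than 4 mm; cotter let go, at rest, upright within 0.15 rad, its leg through the cross hole: clip_seat within 4 mm of the pin's axis sideways, 5 mm in height, 21.5 to 52.5 mm in y from the bracket's origin; bow snapped over (open under 0.05 rad) (value of joint pin below 0.004 m and x of clip_seat in the frame of dock between -0.004 and 0.004 m and y of clip_seat in the frame of dock between 0.0215 and 0.0525 m and z of clip_seat in the frame of dock between 0.053 and 0.063 m and angle between the z axis of clip and the z axis of dock, either way round below 0.15 rad and value of joint bow below 0.05 rad and linear speed of clip below 0.02 m/s); the robot touches nothing.
It fails at once if the cotter is pressed on the pin or bracket with more than 40 N (contact force between clip and dock above 40 N).
It fails at once if the robot presses on the pin or the bracket with more than 40 N (contact force between any of the fingers, the arm and dock above 40 N).
It fails at once if a bystander is moved by more than 25 mm (distance of any of sugar_bowl, cup, opener, succulent, spare_pin, sunscreen, tumbler from where it was at the start of the episode above 0.025 m).
It also fails if it takes over 72 s, if anything falls off the work surface, if the arm or the gripper's body presses on something with over 40 N, if the wrist force passes 120 N, or if a joint passes its speed limit or range.

## Working session

There is one attempt and no reset: what is moved stays moved. The work goes in short steps, each a Python script; the robot and the scene stay as the last script left them, time stands still between calls to the robot, and variables do not carry over. Pictures are saved under pics/ and viewed, and the job is handed in when it is done.

```bash
ls; mkdir -p pics; python3 - <<'E'
from cell import r, optics
import cv2, numpy as np, pickle
print(r.current_t(), r.current_tool_pos(), r.current_ee_rot(), r.finger_overhang, r.current_opening())
d={}
for n in ("scene","top","wrist"):
    im=optics.get_image(n); d[n]=im
    cv2.imwrite(f"pics/{n}0.png",im["pixels"][:,:,::-1])
    print(n,im["fx"],im["cx"],im["cy"],im.get("camera_from_world",im.get("mount")))
pickle.dump(d,open("im0.pkl","wb"))
E
```

```text
pics
0.0 [0.23348317 0.49763753 0.25274736] [ 2.17649753e-01  9.76026760e-01 -5.59724038e-04 -1.87338108e-04] 0.022 1.0060002605042233
scene 373.9992188519084 317.4908545124318 197.22347398311888 [[ 0.0039416   0.99998069 -0.00480478 -0.03405539]
 [ 0.82959725 -0.00595271 -0.55833052 -0.42173492]
 [-0.55834834 -0.00178532 -0.82960469  1.62623254]
 [ 0.          0.          0.          1.        ]]
top 471.65454171952405 328.3777936337916 204.45765874821683 [[ 0.02431943 -0.99955846  0.01707199 -0.01869577]
 [-0.99523611 -0.02581996 -0.09401285  0.56194995]
 [ 0.09441213 -0.01470433 -0.9954246   1.26301312]
 [ 0.          0.          0.          1.        ]]
wrist 315.4507813959447 323.284828055616 197.79456334224145 [[-1.95389316e-04 -9.49062998e-01 -3.15086317e-01  8.05516807e-02]
 [ 9.99999298e-01  1.82777887e-04 -1.17065353e-03 -1.00046550e-03]
 [ 1.16861476e-03 -3.15086324e-01  9.49062296e-01 -1.20315581e-01]
 [ 0.00000000e+00  0.00000000e+00  0.00000000e+00  1.00000000e+00]]
```

View pics/scene0.png

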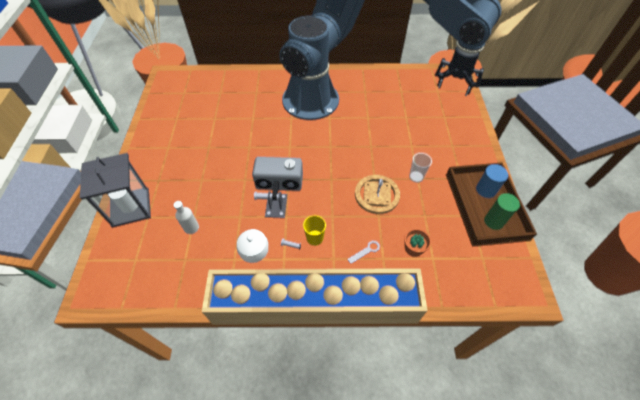

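View pics/top0.png

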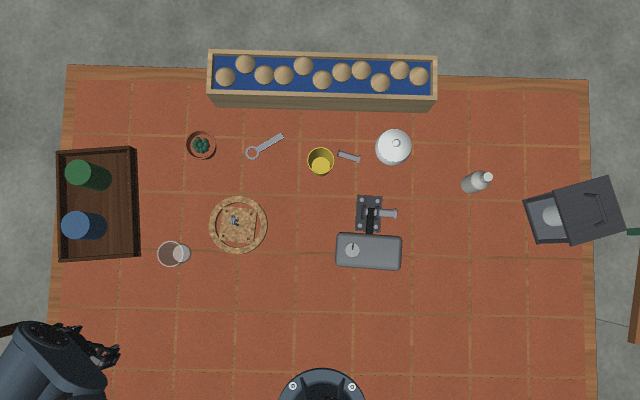

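View pics/wrist0.png

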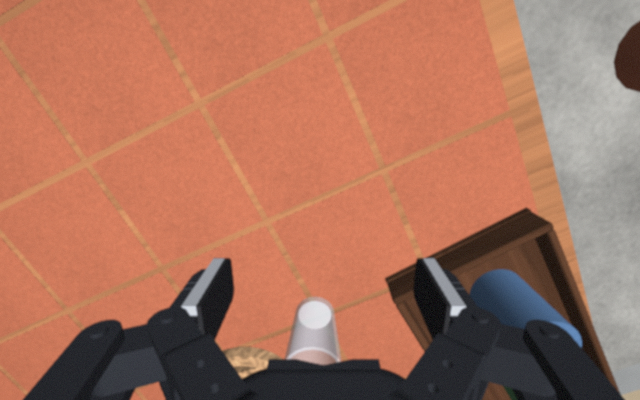

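```bash
cat > h.py <<'E'
import cv2, numpy as np, pickle
def world(im,u,v,T=None,d=None):
    if d is None: d=im["depth"][v,u]
    p=np.array([(u-im["cx"])/im["fx"]*d,(v-im["cy"])/im["fy"]*d,d,1])
    if T is None: T=np.linalg.inv(im["camera_from_world"])
    return (T@p)[:3]
def cloud(im,u0,u1,v0,v1,T=None):
    v,u=np.mgrid[v0:v1,u0:u1]; d=im["depth"][v0:v1,u0:u1]
    P=np.stack([(u-im["cx"])/im["fx"]*d,(v-im["cy"])/im["fy"]*d,d,np.ones_like(d)],-1)
    if T is None: T=np.linalg.inv(im["camera_from_world"])
    return (P@T.T)[...,:3]
def crop(im,u0,u1,v0,v1,name,s=8):
    c=im["pixels"][v0:v1,u0:u1,::-1]
    cv2.imwrite(name,cv2.resize(c,None,fx=s,fy=s,interpolation=cv2.INTER_CUBIC))
E
python3 - <<'E'
from h import *
d=pickle.load(open("im0.pkl","rb"))
t=d["top"]; s=d["scene"]
crop(t,330,410,185,275,"pics/tdock.png",6)
crop(t,205,270,190,260,"pics/ttriv.png",8)
crop(s,240,320,145,225,"pics/sdock.png",7)
crop(s,345,410,165,220,"pics/striv.png",9)
for n,im,pts in (("top",t,[(397,213),(388,213),(353,250),(239,225),(235,220),(201,145),(320,160),(393,147),(348,157),(265,147),(475,182),(173,254)]),):
    for u,v in pts: print(n,u,v,world(im,u,v).round(4))
E
```

```text
top 397 213 [ 0.5459 -0.1974 -0.0011]
top 388 213 [ 0.5395 -0.1619  0.0707]
top 353 250 [ 0.44   -0.0685  0.1107]
top 239 225 [0.5004 0.2383 0.0172]
top 235 220 [0.5102 0.2382 0.0806]
top 201 145 [0.7095 0.3403 0.0643]
top 320 160 [0.6896 0.0217 0.0014]
top 393 147 [ 0.7131 -0.1705  0.0884]
top 348 157 [ 0.6967 -0.056   0.0195]
top 265 147 [0.7218 0.177  0.0042]
top 475 182 [ 0.6236 -0.383   0.1022]
top 173 254 [0.4171 0.4171 0.005 ]
```

```bash
python3 - <<'E'
import cv2,numpy as np
a=[cv2.imread(f"pics/{n}.png") for n in ("tdock","sdock")]
h=max(x.shape[0] for x in a)
b=[cv2.copyMakeBorder(x,0,h-x.shape[0],0,0,cv2.BORDER_CONSTANT) for x in a]
c=np.hstack(b);f=800/c.shape[1]; cv2.imwrite("pics/c1.png",c if f>1 else cv2.resize(c,None,fx=f,fy=f)); print(c.shape)
E
```

```text
(560, 1040, 3)
```

View pics/c1.png

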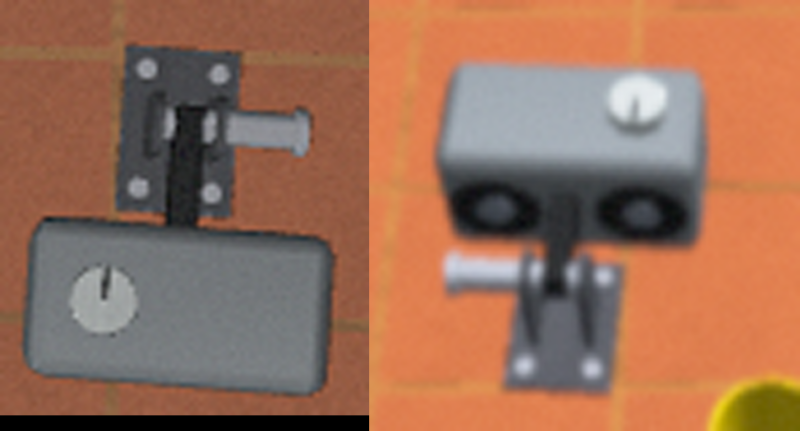

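View pics/striv.png

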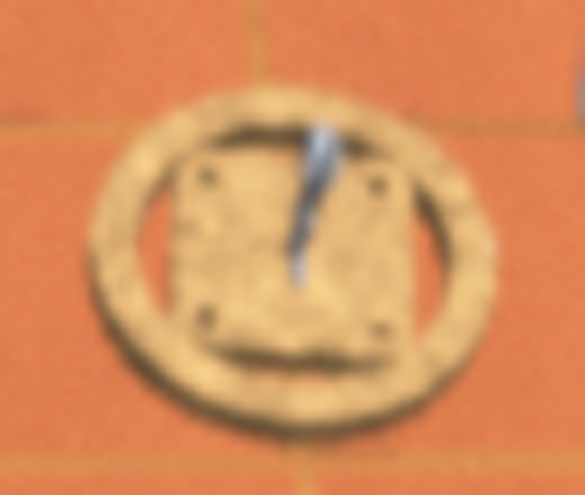

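View pics/ttriv.png

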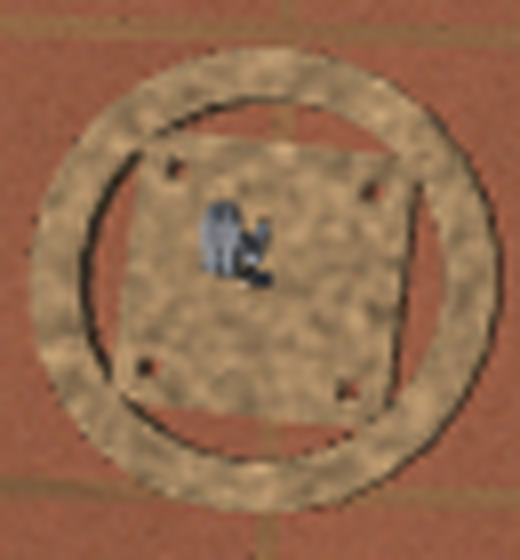

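```bash
cat >> h.py <<'E'
from scipy.spatial.transform import Rotation as R
def down(deg):
    a=np.radians(deg)/2; return [float(np.cos(a)),float(np.sin(a)),0.,0.]
def wshot(name):
    from cell import r, optics
    p=r.current_tool_pos();q=r.current_ee_rot(); im=optics.get_image("wrist")
    T=np.eye(4);T[:3,:3]=R.from_quat(q).as_matrix();T[:3,3]=p
    im["T"]=T@im["mount"]; pickle.dump(im,open(name+".pkl","wb"))
    cv2.imwrite(f"pics/{name}.png",im["pixels"][:,:,::-1]); return im
E
python3 - <<'E'
from h import *
from cell import r
r.move_to([0.50,0.215,0.24],down(90)); wshot("w_clip")
r.move_to([0.54,-0.125,0.23],down(90)); wshot("w_dock")
print(r.current_t(), r.current_q())
E
```

```text
2.9917 [-3.09356825e-01  3.83522033e-01  1.66560254e+00  2.14817095e-04
  1.09244416e+00 -3.10968549e-01]
```

View pics/w_clip.png

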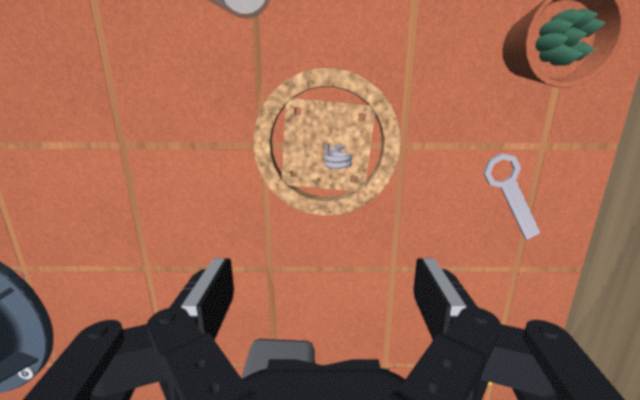

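View pics/w_dock.png

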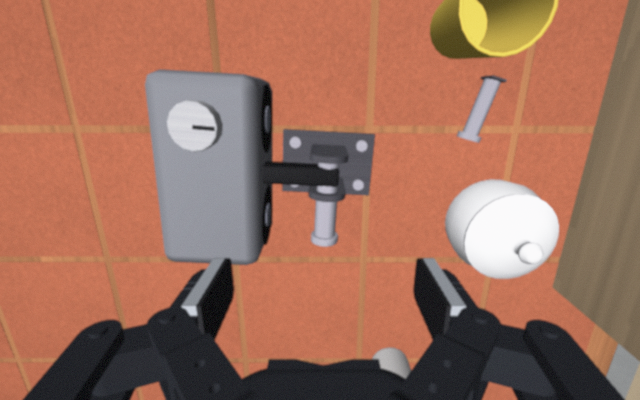

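```bash
python3 - <<'E'
from h import *
a=pickle.load(open("w_dock.pkl","rb")); b=pickle.load(open("w_clip.pkl","rb"))
crop(a,265,395,115,255,"pics/wd2.png",4)
crop(b,300,380,125,185,"pics/wc2.png",9)
T=a["T"]
for u,v in [(295,142),(361,145),(358,184),(285,131),(373,135),(369,194),(325,243),(324,238),(326,215),(328,152),(326,185),(200,125)]:
    print(u,v,world(a,u,v,T).round(4))
P=cloud(a,140,275,60,270,T).reshape(-1,3)
m=(abs(P[:,2]-0.095)<0.006); Q=P[m][:,:2].astype(np.float32); rc=cv2.minAreaRect(Q*1000); print(rc,cv2.boxPoints(rc))
T=b["T"]; P=cloud(b,300,380,125,185,T); Q=P[P[...,2]>0.03]; print(len(Q)); print(Q[np.argsort(Q[:,2])][::4].round(4))
C=cloud(b,240,410,60,220,T).reshape(-1,3); C=C[(C[:,2]>0.0175)&(C[:,2]<0.024)]; print(cv2.minEnclosingCircle((C[:,:2]*1000).astype(np.float32)))
E
```

```text
295 142 [ 0.5096 -0.0942  0.0101]
361 145 [ 0.5808 -0.0977  0.0082]
358 184 [ 0.5791 -0.1414  0.0088]
285 131 [ 0.4987 -0.0832  0.0052]
373 135 [ 0.5938 -0.0874  0.0047]
369 194 [ 0.5935 -0.1564 -0.0012]
325 243 [ 0.5417 -0.184   0.0705]
324 238 [ 0.5407 -0.1792  0.0693]
326 215 [ 0.5426 -0.1551  0.069 ]
328 152 [ 0.5444 -0.0972  0.054 ]
326 185 [ 0.5425 -0.1254  0.0685]
200 125 [ 0.4482 -0.0669  0.1105]
((439.9687194824219, -112.30912017822266), (164.661376953125, 85.38939666748047), 86.99580383300781) [[ 393.01782  -192.28908 ]
 [ 478.28986  -196.76425 ]
 [ 486.91962   -32.329163]
 [ 401.64758   -27.853989]]
501
[[0.5023 0.2429 0.0305]
 [0.5106 0.2431 0.0317]
 [0.5085 0.2433 0.0332]
 [0.5074 0.2417 0.0358]
 [0.5084 0.2418 0.0363]
 [0.5022 0.243  0.0374]
 [0.5114 0.2431 0.0384]
 [0.5032 0.2434 0.0397]
 [0.5122 0.2428 0.0426]
 [0.5052 0.2421 0.0444]
 [0.5161 0.2424 0.046 ]
 [0.5149 0.243  0.0498]
 [0.5139 0.2433 0.0513]
 [0.5031 0.2434 0.0521]
 [0.5021 0.2429 0.0548]
 [0.503  0.2431 0.0563]
 [0.5117 0.2434 0.0575]
 [0.5088 0.2417 0.059 ]
 [0.5115 0.243  0.0611]
 [0.5124 0.2434 0.0632
[... 1907 characters left out ...]
0.237  0.1031]
 [0.5116 0.2396 0.1031]
 [0.5149 0.2438 0.1032]
 [0.5141 0.2421 0.1032]
 [0.5141 0.2405 0.1033]
 [0.5132 0.2455 0.1033]
 [0.5099 0.2447 0.1034]
 [0.5108 0.238  0.1034]
 [0.51   0.238  0.1035]
 [0.5124 0.243  0.1036]
 [0.5108 0.2371 0.1036]
 [0.5083 0.238  0.1036]
 [0.5107 0.2422 0.1037]
 [0.5133 0.2397 0.1038]
 [0.5124 0.2389 0.1039]
 [0.5141 0.2372 0.104 ]
 [0.5148 0.2448 0.1042]
 [0.5132 0.239  0.1045]
 [0.5141 0.2391 0.1048]
 [0.5123 0.2425 0.1049]
 [0.5139 0.2451 0.1053]
 [0.4993 0.2956 0.3604]
 [0.4993 0.2956 0.3604]
 [0.4993 0.2956 0.3604]
 [0.4993 0.2956 0.3604]
 [0.4993 0.2956 0.3604]
 [0.4993 0.2956 0.3604]]
((503.07684326171875, 241.0725860595703), 79.78704071044922)
```

View pics/wd2.png

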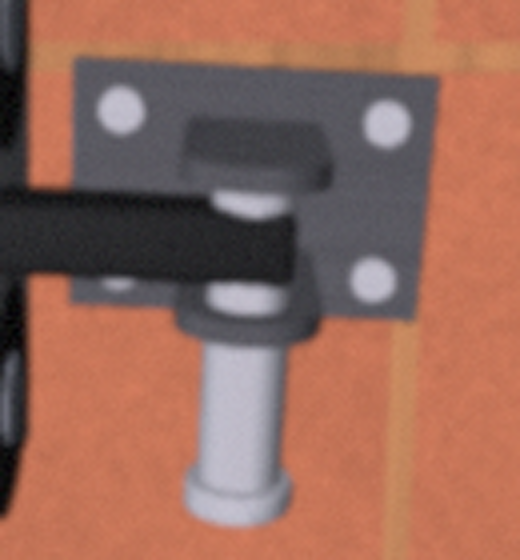

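View pics/wc2.png

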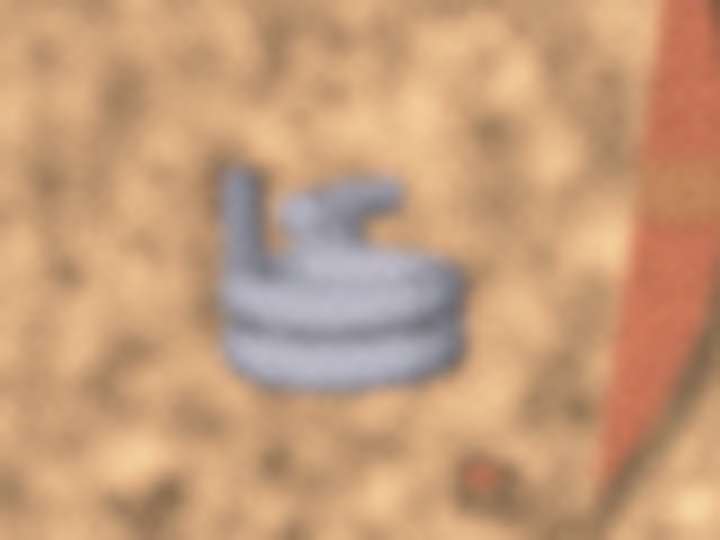

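```bash
python3 - <<'E'
from h import *
a=pickle.load(open("w_dock.pkl","rb")); b=pickle.load(open("w_clip.pkl","rb"))
P=cloud(a,290,360,125,255,a["T"]).reshape(-1,3)
yaw=np.radians(-2.9); o=np.array([.5436,-.1178])
c,s=np.cos(yaw),np.sin(yaw)
L=np.c_[(P[:,:2]-o)@np.array([[c,-s],[s,c]]),P[:,2]]
for z0,z1 in((.0715,.08),):
    Q=L[(L[:,2]>z0)&(L[:,2]<z1)&(abs(L[:,0])<.03)]; 
    for lo,hi in((-.03,-.01),(.01,.03)):
        q=Q[(Q[:,1]>lo)&(Q[:,1]<hi)]; print(len(q),q.min(0).round(4),q.max(0).round(4))
# shaft ridge per y
for y in np.arange(-.07,-.022,.006):
    q=L[(abs(L[:,1]-y)<.003)&(L[:,2]>.045)]; 
    if len(q): print(y.round(3),len(q),q[:,0].min().round(4),q[:,0].max().round(4),q[:,2].max().round(4))
h=L[(L[:,1]<-.05)&(L[:,2]>.06)]; print("head ymin",h[:,1].min(), np.percentile(h[:,1],[1,5]))
Q=cloud(b,300,380,125,185,b["T"]).reshape(-1,3);Q=Q[(Q[:,2]>.08)&(Q[:,2]<.11)]
print(cv2.minAreaRect((Q[:,:2]*1000).astype(np.float32)))
E
```

```text
178 [-0.0114 -0.0216  0.0715] [ 0.0127 -0.0148  0.0769]
190 [-0.0111  0.0147  0.0715] [0.013  0.0209 0.0769]
-0.07 43 -0.0126 0.0126 0.073
-0.064 203 -0.0129 0.0146 0.0727
-0.058 119 -0.0119 0.0112 0.071
-0.052 120 -0.0093 0.0109 0.0699
-0.046 116 -0.0095 0.0105 0.0693
-0.04 126 -0.0099 0.0113 0.0697
-0.034 123 -0.0099 0.0108 0.0699
-0.028 123 -0.0094 0.0103 0.0693
-0.022 103 -0.0163 0.0172 0.0761
head ymin -0.06934945313570264 [-0.068716   -0.06777788]
((512.0191650390625, 241.46676635742188), (22.544689178466797, 9.78495979309082), 2.003436803817749)
```

```bash
cat >> h.py <<'E'
YAW=np.radians(-2.9); O=np.array([.5443,-.1180])
def dk(x,y,z):
    c,s=np.cos(YAW),np.sin(YAW); return [float(O[0]+c*x-s*y),float(O[1]+s*x+c*y),float(z)]
def todk(p):
    c,s=np.cos(YAW),np.sin(YAW); d=np.array(p)[:2]-O; return np.array([c*d[0]+s*d[1],-s*d[0]+c*d[1],p[2]])
def fd(f):
    c,s=np.cos(YAW),np.sin(YAW); return np.array([c*f[0]+s*f[1],-s*f[0]+c*f[1],f[2]])
E
python3 - <<'E'
from h import *
from cell import r
q=down(87.1)
r.set_gripper(0.0,60)
r.move_to(dk(0,-.110,.15),q); print(r.current_t())
r.move_linear(dk(0,-.110,.062),vel=.15)
f0=fd(r.current_contact_force()); print(r.current_t(),f0,r.current_opening())
y=-.088
r.move_linear(dk(0,y,.062),vel=.1)
while y<-.034:
    F=fd(r.current_contact_force())-f0
    print(round(r.current_t(),2),round(y,4),todk(r.current_tool_pos()).round(4),F.round(2))
    if F[1]<-12: break
    y+=.006 if y<-.05 else .0015
    r.move_linear(dk(0,y,.062),vel=.06 if y<-.05 else .02)
E
```

```text
4.3417
5.075 [-0.57281436 -0.24426026  0.05911318] -0.0027529566535505496
5.44 -0.088 [ 0.0003 -0.0873  0.0625] [-0.03  0.34 -0.03]
5.69 -0.082 [ 0.     -0.0818  0.062 ] [ 0.57 -0.1   0.  ]
5.94 -0.076 [ 0.     -0.0758  0.062 ] [-0.49 -0.31 -0.01]
6.19 -0.07 [-0.     -0.0698  0.062 ] [-0.42 -0.42  0.78]
6.44 -0.064 [-0.     -0.0638  0.062 ] [ 1.25 -0.06 -0.44]
6.69 -0.058 [-0.     -0.0577  0.062 ] [ 0.75 -0.69  0.44]
6.94 -0.052 [-0.     -0.0517  0.062 ] [ 1.21  0.28 -0.39]
7.39 -0.046 [-0.     -0.0458  0.062 ] [ 0.18 -0.   -0.97]
7.64 -0.0445 [ 0.     -0.0444  0.062 ] [ 1.87 -1.64 -1.  ]
7.89 -0.043 [ 0.     -0.0429  0.062 ] [ 0.7  -2.53  0.25]
8.14 -0.0415 [-0.     -0.0414  0.062 ] [ 0.55 -2.42 -1.55]
8.39 -0.04 [-0.     -0.0399  0.062 ] [ 0.83 -0.88 -1.28]
8.64 -0.0385 [ 0.    -0.039  0.062] [ 0.06 -7.29 -1.76]
8.89 -0.037 [ 0.     -0.0388  0.0621] [ -1.14 -18.36  -3.44]
```

```bash
python3 - <<'E'
from h import *
from cell import r
q=down(87.1)
r.move_linear(dk(0,-.06,.062),vel=.1)
r.move_linear(dk(0,-.06,.16),vel=.25)
r.set_gripper(1.0)
r.move_linear(dk(0,.025,.16),vel=.25)
r.sleep(.1)
a=wshot("w_hole")
print(r.current_t())
crop(a,220,420,60,260,"pics/wh2.png",3)
P=cloud(a,0,640,0,300,a["T"]); 
E
```

```text
11.2417
```

View pics/w_hole.png

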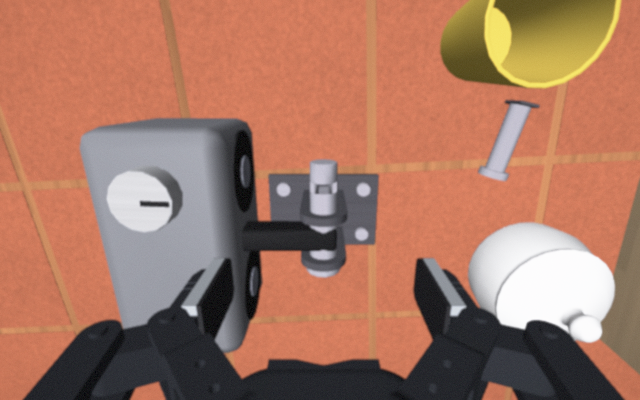

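```bash
python3 - <<'E'
from h import *
a=pickle.load(open("w_hole.pkl","rb"))
crop(a,290,360,150,210,"pics/wh3.png",10)
P=cloud(a,300,350,150,290,a["T"]).reshape(-1,3)
L=np.array([todk(p) for p in P])
for y in np.arange(.016,.075,.003):
    q=L[(abs(L[:,1]-y)<.0015)&(L[:,2]>.045)&(abs(L[:,0])<.03)]
    if len(q): print(y.round(4),len(q),q[:,0].min().round(4),q[:,0].max().round(4),q[:,2].max().round(4))
for u in (322,323,324):
    for v in range(160,200,1):
        p=todk(world(a,u,v,a["T"])) ; print(u,v,p.round(4))
E
```

```text
0.016 161 -0.0174 0.0179 0.077
0.019 218 -0.0181 0.0177 0.0771
0.022 436 -0.0178 0.0179 0.0773
0.025 104 -0.01 0.0094 0.0686
0.028 102 -0.0099 0.0093 0.0691
0.031 109 -0.0099 0.0093 0.0686
0.034 107 -0.0098 0.0093 0.0683
0.037 151 -0.0098 0.0092 0.0689
0.04 76 -0.0097 0.0092 0.0677
0.043 79 -0.0097 0.0092 0.0681
0.046 110 -0.0097 0.01 0.0686
0.049 120 -0.0096 0.01 0.0691
0.052 116 -0.0096 0.0099 0.0687
0.055 117 -0.0095 0.0098 0.0688
0.058 164 -0.0095 0.0098 0.0681
322 160 [-0.0009  0.0581  0.0554]
322 161 [-0.0009  0.058   0.0582]
322 162 [-0.0009  0.058   0.0618]
322 163 [-0.0009  0.0581  0.0655]
322 164 [-0.0009  0.0578  0.0673]
322 165 [-0.0009  0.057   0.0672]
322 166 [-0.0009  0.0564  0.0676]
322 167 [-0.0009  0.0556  0.0671]
322 168 [-0.0009  0.0552  0.0684]
322 169 [-0.0009  0.0543  0.0675]
322 170 [-0.0009  0.0534  0.0669]
322 171 [-0.0009  0.053   0.0682]
322 172 [-0.0009  0.0522  0.0678]
322 173 [-0.0009  0.0512  0.0666]
322 174 [-0.0009  0.0507  0.0675]
322 175 [-0.0009  0.0498  0.0665]
322 176 [-0.0009  0.0495  0.0684]
322 177 [-0.0009  0.0488  0.0684]
322 178 [-0.0009  
[... 2629 characters left out ...]
005 0.0487 0.0677]
324 178 [0.0005 0.0477 0.0668]
324 179 [0.0005 0.0471 0.0672]
324 180 [0.0005 0.0467 0.0686]
324 181 [0.0005 0.0455 0.0669]
324 182 [0.0005 0.045  0.0675]
324 183 [0.0005 0.0444 0.0681]
324 184 [0.0006 0.026  0.0059]
324 185 [0.0006 0.0248 0.005 ]
324 186 [0.0005 0.0368 0.0493]
324 187 [0.0005 0.0365 0.0511]
324 188 [0.0005 0.0364 0.0535]
324 189 [0.0005 0.0364 0.056 ]
324 190 [0.0005 0.0364 0.0585]
324 191 [0.0005 0.0366 0.0616]
324 192 [0.0005 0.0363 0.063 ]
324 193 [0.0005 0.0364 0.0659]
324 194 [0.0005 0.0366 0.0689]
324 195 [0.0005 0.0357 0.0684]
324 196 [0.0005 0.0348 0.0679]
324 197 [0.0005 0.0338 0.0671]
324 198 [0.0005 0.0333 0.068 ]
324 199 [0.0005 0.0326 0.068 ]
```

View pics/wh3.png

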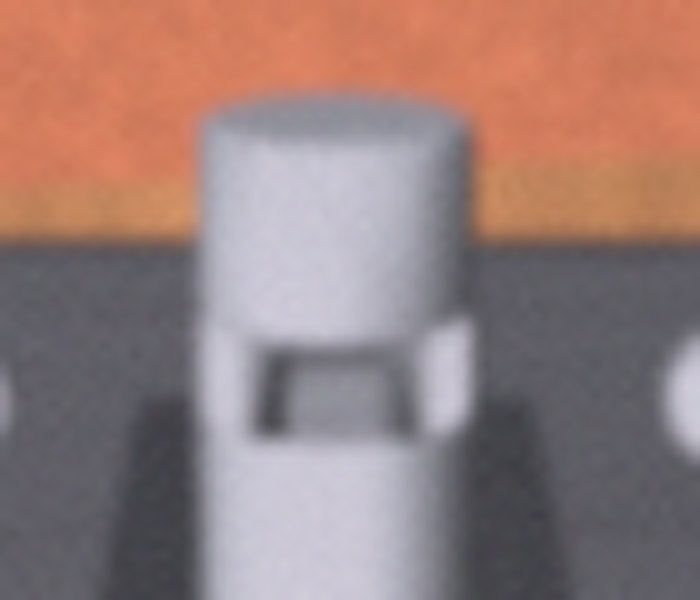

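```bash
python3 - <<'E'
from h import *
from cell import r
r.set_gripper(0.7,80)
r.move_linear(dk(0,.04,.22),vel=.3)
q=down(181)
r.move_to([.512,.2415,.20],q)
r.sleep(.1); wshot("w_pre"); print(r.current_t())
E
```

```text
13.3583
```

View pics/w_pre.png

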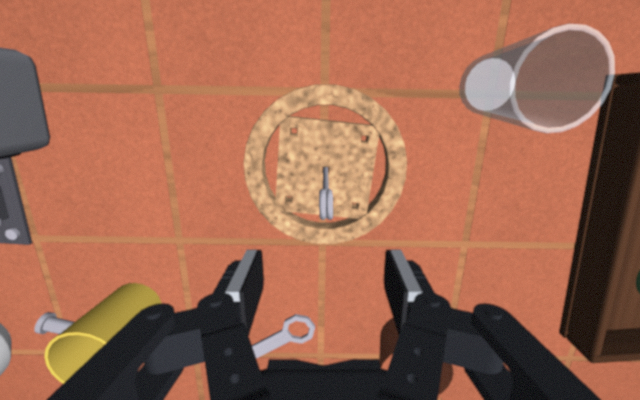

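```bash
python3 - <<'E'
from h import *
from cell import r
a=pickle.load(open("w_pre.pkl","rb"))
P=cloud(a,300,350,150,230,a["T"]).reshape(-1,3);Q=P[(P[:,2]>.08)&(P[:,2]<.11)]
print(cv2.minAreaRect((Q[:,:2]*1000).astype(np.float32)),Q[:,2].max())
r.move_linear([.512,.2415,.096],vel=.12)
f0=r.current_contact_force()
r.set_gripper(0.0,80); f1=r.current_contact_force()
print(f0,f1,r.current_opening()*85,r.current_t())
wshot("w_grip")
r.move_linear([.512,.2415,.125],vel=.06)
r.move_linear([.512,.2415,.23],vel=.25)
r.sleep(.1);wshot("w_lift"); print(r.current_contact_force(),r.current_opening()*85,r.current_t())
E
```

```text
((511.2194519042969, 240.80516052246094), (23.154733657836914, 9.772071838378906), 1.0708197355270386) 0.10510178527643407
[-0.45512149  0.72942608  0.02357337] [ 0.52576895 -0.41297493  1.74336458] 8.561998424841885 14.8833
[-0.24033092  0.16377725 -1.17398877] 8.424516268871104 16.2833
```

View pics/w_lift.png

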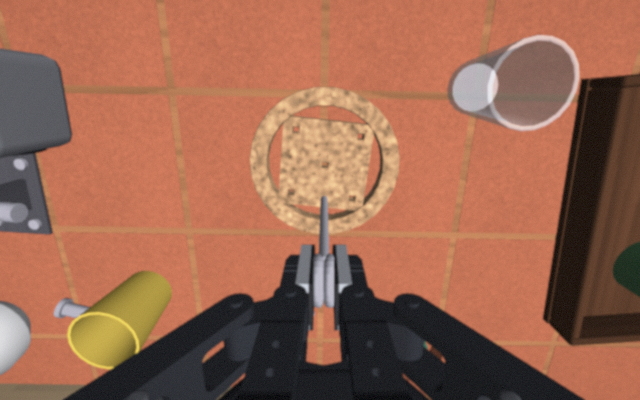

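```bash
python3 - <<'E'
from h import *
from cell import r
a=pickle.load(open("w_lift.pkl","rb"))
crop(a,290,360,180,310,"pics/wl2.png",4)
P=cloud(a,290,360,185,260,a["mount"]) # tool coords
z=P[...,2]
for lo in np.arange(.02,.1,.008):
    m=(z>lo)&(z<lo+.008)&(abs(P[...,1])<.02)
    q=P[m]
    if len(q): print(lo.round(3),len(q),np.median(q,0).round(4),q.min(0).round(4),q.max(0).round(4))
r.move_to(dk(.009,.040,.23),down(177.1))
r.move_linear(dk(.009,.040,.185),vel=.15)
r.sleep(.1); wshot("w_app"); print(r.current_t(), todk(r.current_tool_pos()))
E
```

```text
0.02 72 [ 0.0116 -0.0009  0.0237] [ 0.0101 -0.0034  0.02  ] [0.0123 0.0012 0.028 ]
0.028 60 [ 0.0114 -0.0009  0.032 ] [ 0.0094 -0.0035  0.0281] [0.0123 0.0013 0.036 ]
0.036 50 [ 0.0116 -0.0008  0.0399] [ 0.0102 -0.0031  0.0361] [0.0123 0.0014 0.0439]
0.044 44 [ 0.0116 -0.0008  0.0475] [ 0.0096 -0.0032  0.0443] [0.0122 0.0014 0.0519]
0.052 40 [ 0.0115 -0.0014  0.0557] [ 0.0103 -0.0033  0.0522] [0.0125 0.001  0.0597]
0.06 36 [ 0.0117 -0.0011  0.0642] [ 0.0102 -0.0034  0.06  ] [0.0122 0.0011 0.0677]
0.068 33 [ 0.0116 -0.0008  0.0718] [ 0.0099 -0.0034  0.068 ] [0.0125 0.0011 0.076 ]
0.076 26 [ 0.0116 -0.0008  0.08  ] [ 0.0095 -0.0035  0.0766] [0.0122 0.0012 0.0836]
0.084 24 [ 0.0116 -0.0008  0.0877] [ 0.0102 -0.0029  0.0846] [0.0125 0.0013 0.0912]
0.092 9 [ 0.0114 -0.0008  0.0931] [ 0.0098 -0.0029  0.092 ] [0.0118 0.0014 0.0961]
18.1083 [0.00958485 0.04016836 0.1861628 ]
```

View pics/w_app.png

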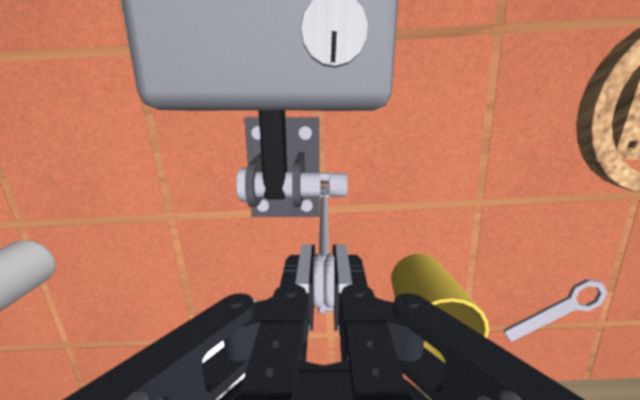

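```bash
python3 - <<'E'
from h import *
a=pickle.load(open("w_app.pkl","rb"))
crop(a,285,365,165,225,"pics/wa2.png",10)
P=cloud(a,290,360,165,260,a["mount"]) # tool coords
Z=cloud(a,290,360,165,260,a["T"])[...,2]
z=P[...,2]
for lo in (.03,.05,.06,.07,.08,.09):
    m=(z>lo)&(z<lo+.01)&(abs(P[...,1])<.01)&(Z>.073)
    q=P[m]
    if len(q): print(lo,len(q),np.median(q,0).round(4),q.min(0).round(4),q.max(0).round(4))
# print shaft
for v in range(172,200):
    print(v,' '.join('%3d'%(1000*Z[v-165,u-290]) for u in range(305,350)))
print('tool')
for v in (178,180,182,184,186,188,190): print(v,[tuple((P[v-165,u-290]*1000).round(1)) for u in (312,318,320,328,332,340,346)])
np.set_printoptions(suppress=True)
E
```

```text
0.03 68 [ 0.0115 -0.0009  0.0347] [ 0.0094 -0.0035  0.03  ] [0.0125 0.0013 0.0399]
0.05 46 [ 0.0115 -0.0014  0.0543] [ 0.0102 -0.0033  0.0502] [0.0122 0.001  0.0593]
0.06 48 [ 0.0114 -0.0008  0.0642] [ 0.0098 -0.0034  0.0602] [0.0122 0.0011 0.0699]
0.07 38 [ 0.0115 -0.0008  0.0745] [ 0.0096 -0.0035  0.0706] [0.0122 0.0012 0.08  ]
0.08 31 [ 0.0116 -0.0008  0.0853] [ 0.0102 -0.0029  0.0806] [0.0121 0.0013 0.0896]
0.09 15 [ 0.0114 -0.0008  0.0924] [ 0.0099 -0.0029  0.0902] [0.0121 0.0013 0.095 ]
172  55  56  56  55  56  56  56  55  55  55  55  56  55  55  54  54  55  55  54  54  55  54  55  54   0   1   1   0   0   0   0   0   0   0   0   0   0   0   0   0   0   0  -1   0   0
173  59  60  59  58  59  59  60  60  59  58  59  60  60  58  59  59  59  58 306  59  59  60  58  59  58  58  58  58  59  59  58  58  58  60  58  57  58  58  58  58  58  57   0   0  -1
174  61  61  61  60  60  60  61  60  60  61  61  60  60  59  61  61  61  63  61  61  61  61  60  61  61  59  59  60  59  60  59  60  61  61  59  60  59  60  61  60  60  59   0   0   0
175  62  62  61  61  62  62  61  62  62  62  62  6
[... 6664 characters left out ...]
5), np.float64(118.8)), (np.float64(10.0), np.float64(-3.9), np.float64(118.4)), (np.float64(6.9), np.float64(2.5), np.float64(128.9)), (np.float64(9.9), np.float64(5.5), np.float64(118.6)), (np.float64(10.1), np.float64(11.8), np.float64(117.9)), (np.float64(10.0), np.float64(16.6), np.float64(118.3))]
190 [(np.float64(8.2), np.float64(-10.3), np.float64(118.8)), (np.float64(8.2), np.float64(-5.5), np.float64(118.7)), (np.float64(8.1), np.float64(-4.0), np.float64(119.1)), (np.float64(7.0), np.float64(2.4), np.float64(122.7)), (np.float64(8.2), np.float64(5.6), np.float64(118.8)), (np.float64(8.3), np.float64(11.9), np.float64(118.5)), (np.float64(8.0), np.float64(16.7), np.float64(119.4))]
```

View pics/wa2.png

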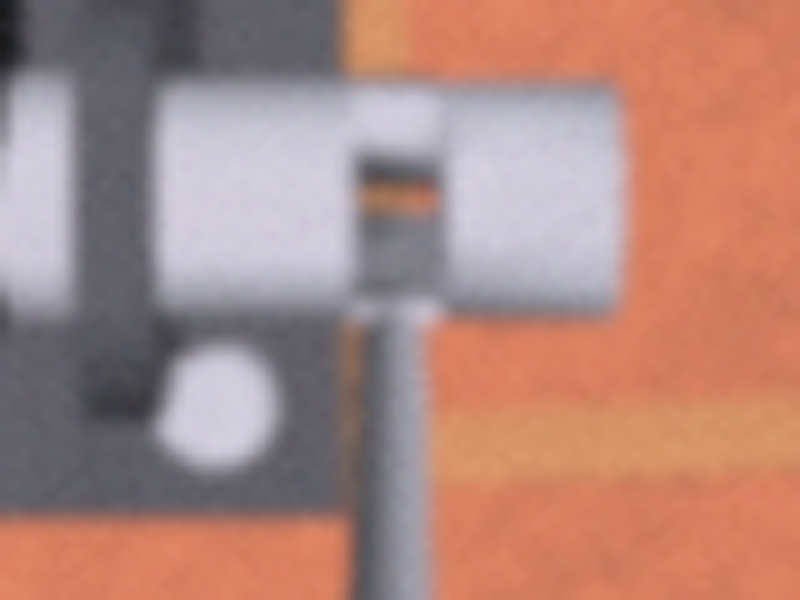

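```bash
cat > ins.py <<'E'
from h import *
from cell import r
def F(): 
    return np.mean([fd(r.current_contact_force()) for _ in range(1)],0)
def descend(x,y,z0,z1,f0,lim,step=.001,vel=.02,verb=True):
    z=z0
    while z>z1+1e-6:
        z-=step; r.move_linear(dk(x,y,z),vel=vel)
        f=F()-f0; p=todk(r.current_tool_pos())
        if verb: print(round(r.current_t(),2),round(z,4),(p*1000).round(2),f.round(1))
        if np.linalg.norm(f)>lim: return False,z
    return True,z
E
python3 - <<'E'
from ins import *
print(r.current_t(),todk(r.current_tool_pos()))
x,y=.0085,.0403
r.move_linear(dk(x,y,.167),vel=.08); r.sleep(.15)
f0=F(); print(todk(r.current_tool_pos()),f0)
print(descend(x,y,.167,.155,f0,5))
wshot("w_ins")
E
```

```text
18.1083 [0.00958485 0.04016836 0.1861628 ]
[0.0087241  0.04023446 0.16737913] [ 0.0433418  -0.52200162 -1.24482917]
18.88 0.166 [  8.54  40.29 166.1 ] [-0.2  0.9  1.5]
19.13 0.165 [  8.46  40.29 164.93] [-0.2  0.2  0.8]
19.38 0.164 [  8.47  40.33 163.92] [ 0.3 -0.   1.3]
19.63 0.163 [  8.47  40.3  162.94] [-0.6  1.2  0.8]
19.88 0.162 [  8.46  40.32 161.93] [0.1 0.6 0.7]
20.13 0.161 [  8.48  40.3  160.92] [-0.6  0.1  1.9]
20.38 0.16 [  8.44  40.3  159.91] [-0.   0.7  0.1]
20.63 0.159 [  8.47  40.29 158.95] [0.4 1.1 0.3]
20.88 0.158 [  8.47  40.3  157.94] [-0.4  0.9  1. ]
21.13 0.157 [  8.45  40.3  156.92] [0.5 1.1 0.7]
21.38 0.156 [  8.47  40.3  155.92] [0.2 1.  0.5]
21.63 0.155 [  8.46  40.3  154.9 ] [-0.2  0.1  1.2]
(True, 0.155)
```

View pics/w_ins.png

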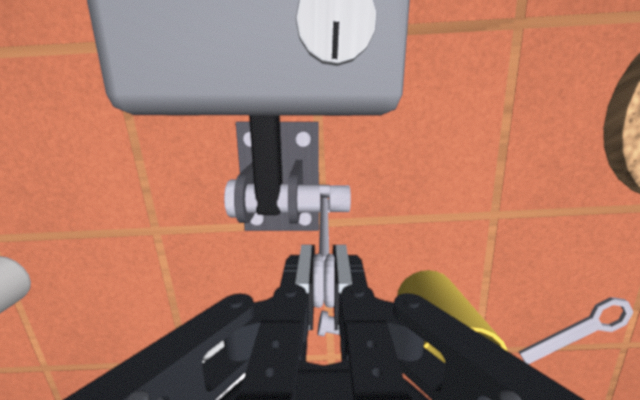

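```bash
python3 - <<'E'
from ins import *
x,y=.0085,.0403
f0=np.array([0.04,-.2,-.6])
ok,z=descend(x,y,.155,.131,f0,8,.004,.04)
if ok: 
    ok,z=descend(x,y,z,.1085,f0,22,.0015,.02)
print(ok,z,r.current_opening()*85); wshot("w_seat")
E
```

```text
21.93 0.151 [  8.31  40.32 150.66] [-0.9  0.3 -0.5]
22.18 0.147 [  8.34  40.34 146.68] [ 0.4  0.5 -1.2]
22.43 0.143 [  8.34  40.33 142.73] [ 0.5 -0.9 -0.2]
22.68 0.139 [  8.35  40.32 138.71] [ 0.1  0.4 -0.5]
22.93 0.135 [  8.77  40.28 135.  ] [1.  0.2 1. ]
23.18 0.131 [  9.26  40.21 131.22] [5.3 0.  0.8]
23.43 0.1295 [  9.28  40.19 129.99] [ 5.6 -0.5  4.1]
23.68 0.128 [  9.3   40.18 128.43] [6.7 0.1 1.6]
23.93 0.1265 [  9.35  40.2  126.89] [5.7 0.2 2.5]
24.18 0.125 [  9.36  40.17 125.45] [6.3 0.5 1.3]
24.43 0.1235 [  9.3   40.19 123.66] [ 7.1 -0.3 -0.3]
24.68 0.122 [  9.2   40.22 121.95] [ 8.9 -1.1 -2.6]
24.93 0.1205 [  9.23  40.26 120.45] [ 8.1 -0.1 -3.3]
25.18 0.119 [  9.1   40.23 118.77] [ 8.   0.4 -4.2]
25.43 0.1175 [  8.98  40.25 117.14] [ 8.7 -0.3 -5.7]
25.68 0.116 [  8.79  40.24 115.51] [ 7.7 -0.3 -6.8]
25.93 0.1145 [  8.76  40.27 114.03] [ 7.  -0.  -5.2]
26.18 0.113 [  8.34  40.29 112.23] [ 5.2 -0.5 -6.8]
26.43 0.1115 [  8.61  40.3  111.02] [ 5.9 -0.1 -3.8]
26.68 0.11 [  8.88  40.28 109.83] [ 5.8 -1.3 -2.5]
26.93 0.1085 [  9.25  40.21 108.67] [6.4 0.1 0.4]
True 0.10849999999999996 8.686796796494935
```

View pics/w_seat.png

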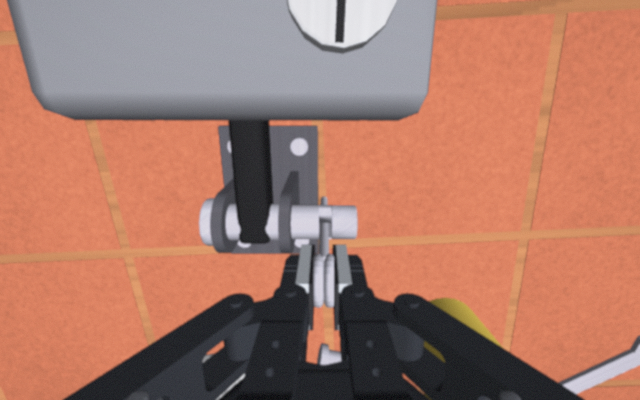

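```bash
python3 - <<'E'
from h import *
for n in ("w_lift","w_seat"):
    a=pickle.load(open(n+".pkl","rb"))
    crop(a,290,360,180,310,f"pics/{n}_c.png",4)
    P=cloud(a,315,332,185,315,a["mount"]); 
    for v in range(240,312,6): print(n,v,(np.median(P[v-185,5:12],0)*1000).round(1))
x=np.hstack([cv2.imread(f"pics/{n}_c.png") for n in ("w_lift","w_seat")]); cv2.imwrite("pics/cmp.png",x)
E
```

```text
w_lift 240 [11.6 -1.4 22.3]
w_lift 246 [11.8 -1.3 15.4]
w_lift 252 [11.8 -1.3  9.4]
w_lift 258 [11.9 -1.3  3.7]
w_lift 264 [11.1 -1.3 -0.2]
w_lift 270 [ 9.5 -1.3 -2.4]
w_lift 276 [ 7.5 -1.3 -3.8]
w_lift 282 [ 5.4 -1.3 -5.1]
w_lift 288 [ 2.9 -1.3 -5.8]
w_lift 294 [ 0.5 -1.3 -6.6]
w_lift 300 [-2.8 -1.3 -6.2]
w_lift 306 [-183.7   -1.9  227.6]
w_seat 240 [11.5 -1.4 22.4]
w_seat 246 [11.8 -1.4 15.2]
w_seat 252 [11.7 -1.3  9.4]
w_seat 258 [11.6 -1.3  4.1]
w_seat 264 [10.5 -1.3  0.8]
w_seat 270 [ 9.2 -1.3 -2.1]
w_seat 276 [ 7.3 -1.3 -3.7]
w_seat 282 [ 5.3 -1.3 -5.1]
w_seat 288 [ 3.1 -1.3 -6.2]
w_seat 294 [ 0.5 -1.3 -6.7]
w_seat 300 [-2.6 -1.3 -6.6]
w_seat 306 [-93.7  -1.6 109.2]
```

View pics/cmp.png

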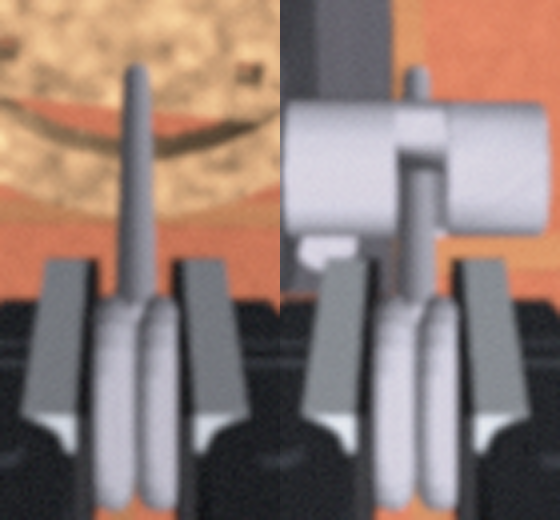

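```bash
python3 - <<'E'
from ins import *
f0=np.array([0.04,-.2,-.6])
for x in (.0092,.0099):
    r.move_linear(dk(x,.0403,.1085),vel=.02); r.sleep(.1); print(x,(todk(r.current_tool_pos())*1000).round(2),(F()-f0).round(1))
r.set_gripper(0.5); r.sleep(.1)
print(r.current_opening(),(todk(r.current_tool_pos())*1000).round(2),F().round(1))
wshot("w_rel"); print(r.current_t())
E
```

```text
0.0092 [  9.65  40.21 108.57] [6.3 0.4 0.8]
0.0099 [  9.9   40.28 108.47] [ 3.5 -0.8  1.6]
0.49760055419167143 [  9.77  40.34 108.43] [-0.5 -0.4  0.3]
28.2583
```

View pics/w_rel.png

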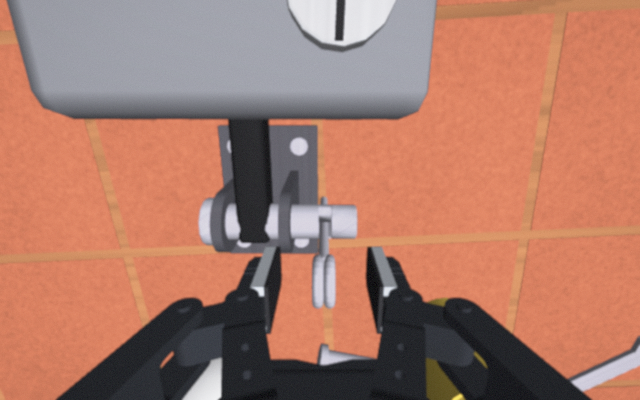

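```bash
python3 - <<'E'
from ins import *
r.move_linear(dk(.0099,.0403,.20),vel=.15)
r.move_to(dk(0.01,0.03,.22),down(87.1))
r.sleep(.1); a=wshot("w_fin"); print(r.current_t(),F())
crop(a,270,380,120,240,"pics/wf2.png",5)
P=cloud(a,270,380,100,250,a["T"]).reshape(-1,3); L=np.array([todk(p) for p in P])
Q=L[(L[:,2]>.078)&(L[:,2]<.125)&(abs(L[:,0]-.008)<.03)&(L[:,1]>.027)]
print(len(Q),Q.min(0),Q.max(0))
for z0 in np.arange(.08,.12,.004):
    q=Q[abs(Q[:,2]-z0)<.002]
    if len(q):print(z0.round(3),len(q),q.min(0).round(4),q.max(0).round(4))
E
```

```text
30.55 [ 0.6508492  -0.08107908 -0.26793948]
559 [-0.00145674  0.0338552   0.07818263] [0.02127247 0.04479439 0.11734616]
0.08 16 [-0.0007  0.0406  0.0782] [0.0146 0.0419 0.0819]
0.084 10 [-0.0006  0.041   0.0826] [0.0179 0.0417 0.0855]
0.088 6 [-0.0013  0.0403  0.0867] [0.0186 0.042  0.0895]
0.092 1 [0.0111 0.0387 0.0934] [0.0111 0.0387 0.0934]
0.096 63 [0.0048 0.0389 0.0941] [0.0175 0.0448 0.0979]
0.1 51 [0.0001 0.041  0.098 ] [0.0181 0.0445 0.1019]
0.104 25 [-0.0015  0.0381  0.1021] [0.0213 0.0446 0.1059]
0.108 54 [-0.0013  0.0345  0.1062] [0.0211 0.0446 0.11  ]
0.112 148 [-0.0004  0.0339  0.11  ] [0.0202 0.0445 0.114 ]
0.116 185 [0.0021 0.0345 0.114 ] [0.0178 0.0443 0.1173]
```

View pics/wf2.png

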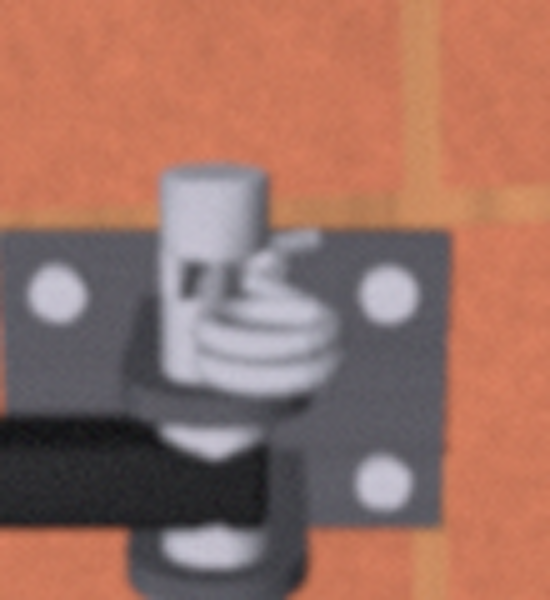

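```bash
python3 - <<'E'
from ins import *
c,s=np.cos(YAW),np.sin(YAW); X=np.array([c,s,0]);Y=np.array([-s,c,0]);Z=np.array([0,0,1.])
k=.5**.5
tz=-k*Y-k*Z; tx=k*Y-k*Z; ty=np.cross(tz,tx)
q=R.from_matrix(np.c_[tx,ty,tz]).as_quat().tolist()
try:
    print(r.inverse_kinematics(dk(.01,.13,.16),q), r.current_q())
    r.move_linear(dk(.01,.13,.25),vel=.25)
    r.move_to(dk(.01,.13,.16),q)
except r.PlanningError as e: print(e)
r.sleep(.1); a=wshot("w_side"); print(r.current_t(),F())
crop(a,260,390,110,260,"pics/ws2.png",4)
E
```

```text
[ 0.23285573  0.64218139  1.64166784 -0.79632991  1.25248411  0.70038915] [-2.40679738e-01  4.10232311e-01  1.65294430e+00  1.15208909e-05
  1.07868442e+00 -1.90694632e-01]
32.05 [0.62877829 0.39208037 0.43443772]
```

View pics/w_side.png

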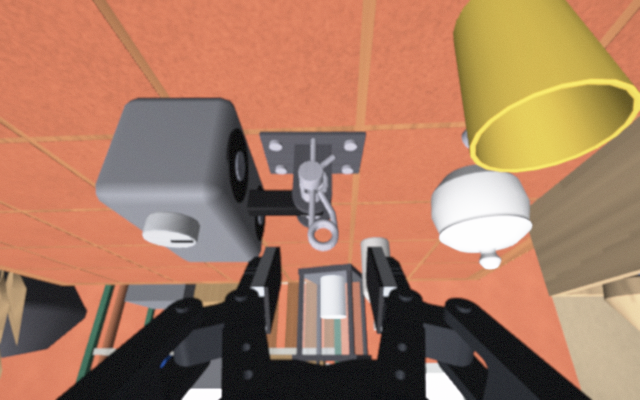

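View pics/ws2.png

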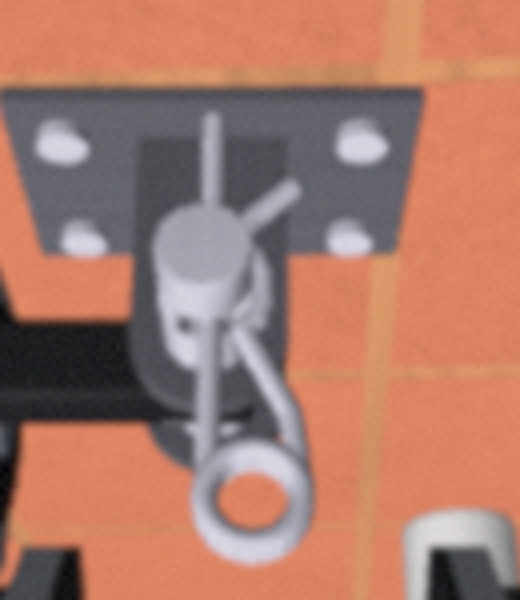

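```bash
python3 - <<'E'
from ins import *
print(F(), r.current_t()); r.hand_in()
E
```

```text
[0.62877829 0.39208037 0.43443772] 32.05
the job is handed in; nothing more can be done
```

The locking pin is pushed home and the cotter is seated through its cross hole with the bow around the shaft. I let go and handed in at about 32 s; no verdict was reported.

- **Pin:** I pushed the head with the closed fingers for about 41 mm, until it stopped firmly at about 18 N.
- **Cotter:** I gripped it by the eye and lined the leg up with the hole in a wrist-camera picture. The leg entered the hole without landing on metal. While I pressed it down, the force readings stayed at about 11 N or less. They showed the bow first resisting, then pulling the clip in, and close to zero vertical force at the seat.
- **Last checks:** After release the cotter stood on its own. From the depth pictures I estimate its seat point at 57 mm height, about 1 mm sideways from the pin axis and 40 mm along y. A tilted side view showed the leg through the hole and the bow wrapped round the +x side of the shaft, with its foot flaring out below.
- **Robot and bystanders:** The gripper was open and clear, with less than 1 N measured. I did not measure the bystanders again at the end, but nothing I did came near them.
- **Disagreement:** During insertion there was a steady sideways force of about 6–9 N, because my estimate of the hole was off by about 1 mm in x. I eased it to 3.5 N before letting go.

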